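# Find the worn work support with a pin hardness tester

### The arm

A 6-joint arm with a two-finger parallel gripper is mounted at the origin on the work surface. World frame = base frame: x ahead of the robot, y to its left, z up, the work surface at z = 0. Lengths are in m, angles in rad, forces in N, time in s.
With the tool pointing down it reaches from about 0.375 to 0.975 m from the base axis. Payload 3.8 kg.
Tool frame: the origin (TCP) lies between the finger pads; the fingertips stand 25 mm ahead of it and the grasp point (between the pads) lies 6 mm ahead of it; z points along the fingers, y is the line along which they close (so a half turn about z gives the same grasp; the last joint's range is limited). The gripper opens to 85 mm and grips with 20 to 120 N. Pads are 22 mm wide; open, the fingers measure 114 mm over their backs; the gripper's body (76 mm by 85 mm) begins 54 mm behind the grasp point. The pads swing forward as they close: fully open they stand 13 mm farther back than shut.
Start: joints at [1.098, 0.264, 1.604, -0, 1.274, -0.037], TCP at [0.285, 0.612, 0.256] pointing down, gripper open.
Joint ranges: [-2.63, 2.63], [-0.94, 2.18], [0.31, 2.57], [-1.31, 4.45], [0, 2.66], [-2.55, 2.55]. Speed limits (rad/s): [2.57, 2.57, 3.14, 3.14, 3.14, 3.14].

### API

Orientations are given as a unit quaternion [w, x, y, z].
In Python, from workcell import monitor, capture, env, regions_of gives the robot as it stands. The module is installed in compiled form; this text tells all that it offers.
- The arm moves only by the tool tcp_steps, called as name([rows], argument=value, ...), one row to a line, values as JSON. Schema: {"type":"object","properties":{"motion":{"type":"array","items":{"type":"array","prefixItems":[{"type":"array","items":{"type":"number"},"minItems":3,"maxItems":3},{"type":"number"}],"minItems":2,"maxItems":2},"minItems":1,"maxItems":10},"jaw":{"type":"number"},"clamp_n":{"type":"number"},"only":{"type":"string"},"quiet":{"type":"boolean"},"lines":{"type":"string"}},"required":["motion"],"additionalProperties":false}. motion is a list of rows, 1 to 10 of them, each written [[dx, dy, dz], turn]: dx, dy, dz in m, then a turn about the tool's z in rad; each row shifts and turns the commanded pose from where the row before left it, along the tool's axes as they then stand; what a row does not reach is not made up. A row lasts 1/12 s, in which the tool goes at most 0.0417 m and 0.125 rad, less where a joint would pass 70% of its speed; a pose out of reach is approached as far as the arm can. jaw is the opening from 0.0 (shut) to 1.0 (fully open), set as the call begins (left out keeps the last). The fingers move at their own pace and stop on an object; clamp_n is the grip in N (left out, the last holds). Time passes only in rows, so rows that do not move let the fingers close. The tool returns the time, the measured TCP pose, the force, the opening and the grip force at its end. only (a regular expression) keeps the lines of the reply that match it, lines (a string "A,B") keeps lines A to B, and quiet returns only ok. Input that does not fit is refused with a message, and nothing moves.
- monitor.state(): the state, without advancing time (a new reading comes with each control period).
- capture(name): name is "side" or "top"; returns a dict with "color" (400x640x3 uint8, red, green, blue), "mtx" (3x3 intrinsics, pixels), "R" (3x3) and "t" (3): a world point X has camera coordinates R X + t. Camera axes: x right, y down, z forward; pixel columns grow to the right and rows downward; lengths in m; the calibration is good to about 2 mm. A picture is of the moment at which its call begins. There is no depth.
- env.close_job(): hands the job in; it is judged then, once.
Trained networks look in a picture, given as the dict that the camera call returned (one of the last four; its "shot" number tells which), for a name from the list of things; names that differ only in an ending like _2 or _b are one class to them, and where a whole thing is asked for, a point or a joint stands for the part that bears it (a point fixed in the world has none). Each returns a list of dicts, best first, with "score" (0 to 1); they miss things now and then, are a little off and sometimes report something else, mostly with a low value. They report only what shows in the picture. A call takes as long as a camera call. They do not tell look-alikes from the thing itself.
- regions_of(thing, picture): "pixels" (400x640 bool, what is visible of it) and "uv" ([column, row] in pixels, amid what is visible of it).
The state is a dict: "clock": time; "q": joint angles; "joint_velocities": joint speeds; "effort": joint torques, N m; "position": TCP position; "eef_rot": TCP orientation; "wrist_force": force on the tool from outside, world axes, zero at the start; "moment": the same for the moment, N m; "gripper_width": opening from 0.0 (shut) to 1.0 (fully open); "grip_force": force on a finger pad.
Only numpy, scipy, OpenCV 4.12 (cv2) and the standard library are available. Lean on these libraries where they do the work, as an engineer would, in place of code of your own. Each camera call takes 0.05 s, during which the arm holds its last target. There are 200 camera calls.

### The job

Take the hardness tester from its holder and, holding it upright, press its sprung pin into the middle of each of the three rubber caps in turn, from the robot's left to its right, with about 5 newtons (never more than 10) held for a good half second, noting how far each cap gives. Stand the tester fully back in its holder, then put the work support whose cap gave the most in the scrap tray. Leave the other two supports in their nests and everything else where it is.

Things in the scene. Friction and masses are not known exactly. Their poses are not given: they have to be found in the camera images.
- tester: hardness tester, 140 g, upright in its holder: round steel nose, diameter 26 mm, 30 mm long; above it a collar, diameter 40, 6 mm thick; above that a black round grip, diameter 26, 54 mm long. Origin: centre of the nose's lower end, z up. A sprung pin, diameter 6, sticks out 14 mm below the nose; a brass stem stands 6 mm above the grip and rises with the pin
- pin_tip (a point): the round lower tip of the tester's pin; 14 mm below the tester's origin when the pin is not pressed in
- pin (a joint): how far the pin is pushed up into the tester, m: 0 at rest, stop at 0.008; its spring takes 1.5 N per mm (5 N = 3.3 mm)
- holder: fixed dark wooden block 80 x 80 mm and 55 mm high with an upright round through hole 32 mm in diameter in the middle; the tester's nose and pin hang in the hole and its collar rests on the block's top, so the seated tester's origin is 25 mm above the table. Origin: centre of the underside. The holder stands to the left or to the right of the rack
- holder_mouth (a point): centre of the hole at the top face of the holder, 55 mm above the table
- rack: fixed wooden board 90 mm (x) by 290 mm (y), 20 mm high, with three round nests 54 mm wide and 8 mm deep in a row along its y axis, 100 mm apart. Origin: centre of the underside
- nest_left (a point): centre of the floor of the nest on the robot's left (rack y = +100 mm), 12 mm above the table; the work support in it has its cap's top 40 mm above this point
- nest_middle (a point): the same for the middle nest
- nest_right (a point): the same for the nest on the robot's right (rack y = -100 mm)
- puck_1: work support: upright grey cylinder, diameter 50 mm, 30 mm high, about 160 g, with a black rubber cap, diameter 34 mm, 10 mm proud of its top. The cap sinks straight down under force, up to 9 mm: good ones 0.2 to 0.35 mm per N, the worn one 1.1 mm per N. Origin: centre of the underside. The three look alike and lie in the nests in any order, whatever their numbers
- puck_2: as puck_1
- puck_3: as puck_1
- tray: fixed empty open grey scrap tray, 150 x 150 mm outside, 35 mm high, walls and floor 5 mm thick, on the other side of the rack from the holder. Origin: centre of the underside
- can_a: bystander: spray can, 64 mm in diameter, 195 mm high, origin under its centre
- can_b: bystander: spray can like can_a
- tape: bystander: roll of paper tape lying flat, 90 mm in diameter, 24 mm high, origin under its centre
- measure: bystander: tape measure, about 65 x 64 x 36 mm, origin under its centre
- marker_a: bystander: paint marker lying along its y axis, 140 mm long, 17 mm thick, origin under its centre
- marker_b: bystander: paint marker like marker_a
- square: bystander: small L-shaped try square lying flat, wooden stock and steel blade, about 90 x 89 x 16 mm, origin under its middle
Not all that is in view belongs to the job. What is shaped like the tester but blue or red is not meant.

How it is judged:
On the way, in this order (a step that is already met when the one before it is completed fails the run):
1. the pin is pressed into the cap in the left nest with 4 to 7 N (pin 2.7 to 4.7 mm in), within 10 mm of the nest's centre, tester upright within 0.2 rad, for 0.4 s (horizontal distance between pin_tip and nest_left below 0.01 m and value of joint pin between 0.00267 and 0.00467 m and angle between tester's own z axis and vertical below 0.2 rad), for 0.4 s.
2. the pin is pressed into the cap in the middle nest with 4 to 7 N (pin 2.7 to 4.7 mm in), within 10 mm of the nest's centre, tester upright within 0.2 rad, for 0.4 s (horizontal distance between pin_tip and nest_middle below 0.01 m and value of joint pin between 0.00267 and 0.00467 m and angle between tester's own z axis and vertical below 0.2 rad), for 0.4 s.
3. the pin is pressed into the cap in the right nest with 4 to 7 N (pin 2.7 to 4.7 mm in), within 10 mm of the nest's centre, tester upright within 0.2 rad, for 0.4 s (horizontal distance between pin_tip and nest_right below 0.01 m and value of joint pin between 0.00267 and 0.00467 m and angle between tester's own z axis and vertical below 0.2 rad), for 0.4 s.
At the end, for the whole second after the job is handed in: softest support (most give) at rest in the tray, within 60 mm of its centre along each tray axis, under 42 mm above the tray's underside; the other two within 8 mm of their starts; tester at rest in its holder, collar down within 3 mm, upright within 0.1 rad, within 6 mm of the hole's centre (x of puck_2 in the frame of tray between -0.06 and 0.06 m and y of puck_2 in the frame of tray between -0.06 and 0.06 m and z of puck_2 in the frame of tray below 0.042 m and linear speed of each of puck_2, tester below 0.02 m/s and distance of each of puck_1, puck_3 from where it was at the start of the episode below 0.008 m and horizontal distance between tester and holder_mouth below 0.006 m and angle between tester's own z axis and vertical below 0.1 rad and z of tester in the frame of holder between 0.022 and 0.028 m); the robot touches nothing.
It fails at once if the tester bears on a work support with more than 12 N (contact force between tester and puck_1 above 12 N or contact force between tester and puck_2 above 12 N or contact force between tester and puck_3 above 12 N).
It fails at once if a bystander is moved by more than 30 mm (distance of any of can_a, can_b, tape, measure, marker_a, marker_b, square from where it was at the start of the episode above 0.03 m).
It also fails if it takes over 72 s, if anything falls off the work surface, if the arm or the gripper's body presses on something with over 40 N, if the wrist force passes 120 N, or if a joint passes its speed limit or range.

## Working session

There is one attempt and no reset: what is moved stays moved. The work goes in short steps, Python scripts to look and compute and a tool call to move; the robot and the scene stay as the last step left them, time stands still between calls to the robot, and variables do not carry over. Pictures are saved under pics/ and viewed, at most 10 in all, crops included, and the job is handed in when it is done.

```bash
mkdir -p pics
```

Run:
```python
from workcell import monitor,capture
import cv2
s=monitor.state(); print(s)
for n in("top","side"):
    c=capture(n); cv2.imwrite(f"pics/{n}0.png",c["color"][:,:,::-1]); print(n,c["mtx"].tolist(),c["R"].tolist(),c["t"])
```

```text
{'clock': 0.0, 'q': array([ 1.09813560e+00,  2.64806044e-01,  1.60538876e+00, -4.36027779e-05,
        1.27364316e+00, -3.68677285e-02]), 'joint_velocities': array([-0.00018543, -0.00137996,  0.0010825 ,  0.00139075,  0.00169203,
       -0.00014747]), 'effort': array([-1.18496168e-04, -5.15123677e+01, -3.67306530e+01, -1.83762777e-04,
        1.30942982e-02, -2.56528648e-05]), 'position': array([0.28462884, 0.61132235, 0.25491831]), 'eef_rot': array([-2.62762287e-04,  2.16169951e-01,  9.76355105e-01, -1.09167041e-03]), 'wrist_force': array([ 0.3011932 ,  0.15638562, -0.23855022]), 'moment': array([ 0.05294488, -0.00817434, -0.01881549]), 'grip_force': 0.0, 'gripper_width': 0.9990490806667599}
top [[375.2035120488048, 0.0, 320.2706974431899], [0.0, 375.2035120488048, 197.53697254800764], [0.0, 0.0, 1.0]] [[0.0008059565948494229, -0.9998467496761565, -0.01748792714967745], [-0.98850764760795, 0.001847056549185, -0.15115958124677784], [0.1511687171823732, 0.017408777789647355, -0.9883546698434255]] [-0.05297156  0.60610762  0.89445282]
side [[481.10732558167587, 0.0, 315.7310487231705], [0.0, 481.10732558167587, 201.24795812671275], [0.0, 0.0, 1.0]] [[0.995357376324353, -0.09450420051166067, -0.018238680937848264], [-0.07129209723847599, -0.5966065375616408, -0.7993610424645736], [0.06466165995426104, 0.7969501837783604, -0.6005741205776332]] [-0.57782962  0.06526961  1.39726074]
```

View pics/top0.png

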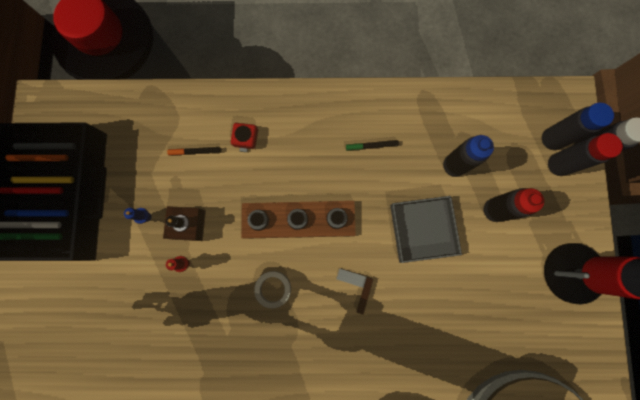

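View pics/side0.png

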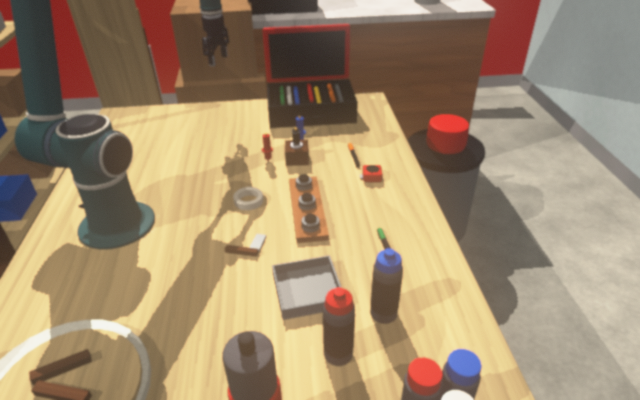

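Top view: holder with tester at about (183,222), with the blue look-alike at (137,215) and the red one at (177,264). Rack pucks are at (257,218), (297,218) and (337,217), and the tray is at (427,229). Side view: holder at (297,150), rack at (309,207), tray at (307,285). Next I'll measure by fitting known-shape silhouettes.

Create h.py:
```python
import numpy as np,cv2
from scipy.optimize import least_squares
from workcell import monitor,capture,env,regions_of
def proj(c,X):
    p=(np.atleast_2d(X)@c["R"].T+c["t"])@c["mtx"].T; return p[:,:2]/p[:,2:]
def ring(r,z): 
    a=np.linspace(0,2*np.pi,40,endpoint=False); return np.c_[r*np.cos(a),r*np.sin(a),0*a+z]
def box(lx,ly,z0,z1): return np.array([[sx*lx/2,sy*ly/2,z] for sx in(-1,1) for sy in(-1,1) for z in(z0,z1)])
def cent(c,P):  # centroid of hull of model
    h=cv2.convexHull(proj(c,P).astype(np.float32)); m=cv2.moments(h); return np.array([m['m10'],m['m01']])/m['m00']
def back(c,uv,z):
    d=c["R"].T@np.linalg.solve(c["mtx"],[*uv,1]); o=-c["R"].T@c["t"]; return o+d*(z-o[2])/d[2]
def mc(r): 
    v,u=np.nonzero(r["pixels"]); return np.array([u.mean(),v.mean()])
```

Run:
```python
from h import *
C={n:capture(n) for n in("top","side")}
M={"puck_1":np.r_[ring(.025,.012),ring(.025,.042),ring(.017,.052)],"tester":np.r_[ring(.02,.055),ring(.02,.061),ring(.013,.115)],
"holder":box(.08,.08,0,.055),"rack":box(.09,.29,0,.02),"tray":box(.15,.15,0,.035)}
for n,P in M.items():
    for k,c in C.items():
        for r in regions_of(n,c)[:5]:
            if r["score"]<.3: continue
            m=mc(r); x0=back(c,m,.03)[:2]
            s=least_squares(lambda x:cent(c,P+[*x,0])-m,x0).x
            rect=cv2.minAreaRect(np.array([back(c,(u,v),P[:,2].max())[:2] for v,u in np.argwhere(r["pixels"])],np.float32)*1000)
            print(n,k,round(r["score"],2),m.round(1),s.round(4),r["pixels"].sum(),np.round(rect[0]),np.round(rect[1]),round(rect[2],1))
```

```text
puck_1 top 0.78 [258.  219.5] [0.5527 0.1048] 340 [551. 101.] [50. 47.] 90.0
puck_1 top 0.68 [297.4 218.6] [0.5547 0.0047] 329 [553.   3.] [47. 47.] 90.0
puck_1 top 0.65 [336.5 218. ] [ 0.5559 -0.094 ] 313 [553. -93.] [47. 47.] 89.9
puck_1 top 0.42 [194.4 150.5] [0.7339 0.2766] 270 [727. 270.] [131.  18.] 89.8
puck_1 side 0.79 [306.5 201.6] [0.5542 0.004 ] 250 [552. -26.] [81. 49.] 84.6
puck_1 side 0.77 [310.2 222.6] [ 0.5565 -0.0941] 240 [ 554. -122.] [73. 44.] 84.4
puck_1 side 0.64 [385.8 286.4] [ 0.7153 -0.3524] 2055 [ 713. -365.] [237.  73.] 75.6
puck_1 side 0.61 [303.8 182.3] [0.5535 0.1044] 209 [551.  73.] [47. 85.] 3.0
tester top 0.86 [177.7 221.9] [0.5426 0.2909] 275 [538. 277.] [52. 35.] 90.0
tester top 0.66 [137.6 214.3] [0.561  0.3892] 354 [555. 370.] [65. 37.] 89.9
tester top 0.53 [178.1 263.7] [0.4432 0.2841] 299 [444. 270.] [34. 53.] 0.1
tester side 0.8 [266.6 146.9] [0.4439 0.2467] 216 [447. 193.] [169.  31.] 89.7
holder top 0.62 [186.7 224.1] [0.5406 0.285 ] 978 [542. 282.] [99. 82.] 87.5
holder top 0.48 [298.4 219.4] [0.5519 0.0011] 2998 [551.   1.] [ 88. 278.] 1.2
holder side 0.93 [296.2 154. ] [0.5405 0.2733] 531 [539. 245.] [163.  80.] 85.3
rack top 0.79 [297.3 219.3] [0.5547 0.0063] 3219 [555.   5.] [ 95. 291.] 1.6
rack top 0.54 [186.  223.5] [0.5442 0.2941] 978 [545. 296.] [103.  86.] 87.7
rack side 0.82 [307.6 213.2] [ 0.5538 -0.0121] 1278 [554. -10.] [ 91. 311.] 1.1
rack side 0.71 [303.8 285.4] [ 0.5218 -0.2922] 3044 [ 530. -321.] [154. 183.] 7.1
tray top 0.68 [425.2 228.9] [ 0.5295 -0.3169] 3832 [ 530. -314.] [152. 159.] 7.5
tray side 0.65 [303.7 285.8] [ 0.5197 -0.3194] 3106 [ 529. -335.] [152. 178.] 7.1
tray side 0.6 [295.2 138.7] [0.5436 0.4044] 144 [545. 376.] [130.  31.] 86.1
```

Run:
```python
from h import *
o=[]
for n,(u,v) in (("top",(180,222)),("side",(297,148))):
    c=capture(n); S=10; im=cv2.resize(c["color"][v-27:v+28,u-40:u+40,::-1],None,fx=S,fy=S,interpolation=cv2.INTER_CUBIC)[:290 if 0 else 550]
    for R,z,col in((.013,.115,(0,255,0)),(.02,.061,(255,0,255)),(.003,.121,(0,255,255))):
        p=(proj(c,ring(R,z)+[.541,.289,0])-[u-40-.5,v-27-.5])*S; cv2.polylines(im,[p.astype(int)],True,col,1)
    p=(proj(c,np.array([[.04,.04,.055],[.04,-.04,.055],[-.04,-.04,.055],[-.04,.04,.055]])+[.541,.289,0])-[u-40-.5,v-27-.5])*S; cv2.polylines(im,[p.astype(int)],True,(255,255,0),1)
    o.append(cv2.resize(im,(436,300)))
cv2.imwrite("pics/crop1.png",np.vstack(o))
```

```text
(no output)
```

View pics/crop1.png

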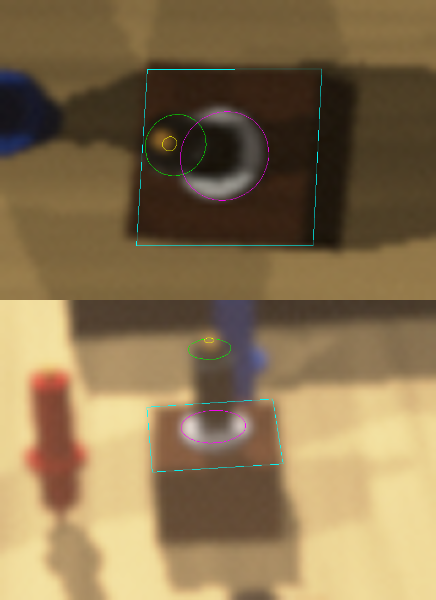

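The overlay of the holder, collar and stem at (0.542, 0.290) fits both views to about 2 mm. I'll square the tool to the world first.

tcp_steps([
  [[0, 0, 0], -0.109],
  [[0, 0, 0], -0.109],
  [[0, 0, 0], -0.109],
  [[0, 0, 0], -0.109],
  [[0, 0, 0], 0],
], jaw=1.0, clamp_n=40)

```text
clock: 1.22
position: [0.285, 0.6119, 0.2563]
eef_rot: [0.0, -0.001, 1.0, 0.0]
wrist_force: [0.1, -0.4, -1.0]
gripper_width: 1.002
grip_force: 0.0
```

```bash
python3 -c "
from h import *
from scipy.spatial.transform import Rotation as R
s=monitor.state();print(s['position'],R.from_quat(s['eef_rot'],scalar_first=True).as_matrix().round(3),s['q'])"
```

```text
[0.28496418 0.61190116 0.2563142 ] [[-1.    -0.003  0.   ]
 [-0.003  1.     0.   ]
 [-0.     0.    -1.   ]] [ 1.09808378e+00  2.63870810e-01  1.60397266e+00 -4.39681842e-05
  1.27371804e+00 -4.75554635e-01]
```

tcp_steps([
  [[-0.0257, -0.0322, 0], 0],
  [[-0.0257, -0.0322, 0], 0],
  [[-0.0257, -0.0322, 0], 0],
  [[-0.0257, -0.0322, 0], 0],
  [[-0.0257, -0.0322, 0], 0],
  [[-0.0257, -0.0322, 0], 0],
  [[-0.0257, -0.0322, 0], 0],
  [[-0.0257, -0.0322, 0], 0],
  [[-0.0257, -0.0322, 0], 0],
  [[-0.0257, -0.0322, 0], 0],
])

```text
clock: 2.05
position: [0.543, 0.2882, 0.2566]
eef_rot: [0.0, 0.002, 1.0, 0.0]
wrist_force: [0.9, 0.7, 0.2]
gripper_width: 1.001
grip_force: 0.0
```

tcp_steps([
  [[0, 0, 0], 0],
  [[0, 0, 0], 0],
  [[0, 0, 0], 0],
])

```text
clock: 2.3
position: [0.542, 0.2898, 0.2562]
eef_rot: [-0.0, 0.001, 1.0, 0.0]
wrist_force: [-0.4, 0.5, -0.8]
gripper_width: 0.999
grip_force: 0.0
```

tcp_steps([
  [[0, 0, 0.03], 0],
  [[0, 0, 0.04], 0],
  [[0, 0, 0.04], 0],
  [[0, 0, 0.03], 0],
  [[0, 0, 0.016], 0],
  [[0, 0, 0], 0],
  [[0, 0, 0], 0],
])

```text
clock: 2.88
position: [0.5403, 0.291, 0.0993]
eef_rot: [-0.001, -0.001, 1.0, -0.0]
wrist_force: [1.1, 0.5, 1.0]
gripper_width: 1.003
grip_force: 0.0
```

tcp_steps([
  [[0, 0, 0], 0],
  [[0, 0, 0], 0],
  [[0, 0, 0], 0],
  [[0, 0, 0], 0],
  [[0, 0, 0], 0],
  [[0, 0, 0], 0],
  [[0, 0, 0], 0],
  [[0, 0, 0], 0],
], jaw=0.0, clamp_n=60)

```text
clock: 3.55
position: [0.5428, 0.2904, 0.1018]
eef_rot: [0.001, 0.0, 1.0, 0.001]
wrist_force: [-2.1, 1.3, 6.1]
gripper_width: 0.289
grip_force: 58.6
```

```bash
python3 -c "
from h import *
c=capture('side');cv2.imwrite('pics/g.png',cv2.resize(c['color'][80:200,230:360,::-1],None,fx=4,fy=4))"
```

```text
(no output)
```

View pics/g.png

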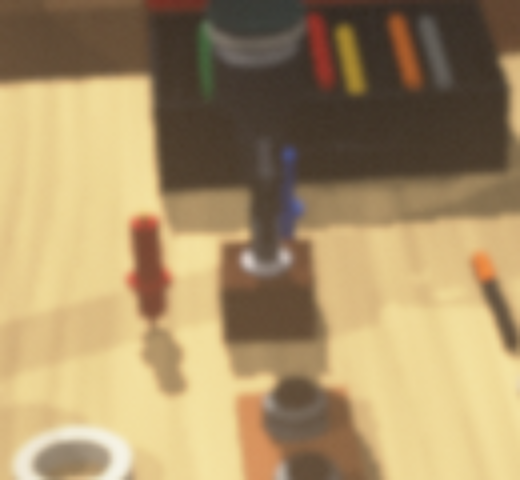

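Side view: fingers closed around the black grip at (262,190 in the crop), the collar is still on the holder, and red and blue are untouched. Lifting.

tcp_steps([
  [[0, 0, 0], 0],
  [[0, 0, 0], 0],
])

```text
clock: 3.77
position: [0.5428, 0.2905, 0.1018]
eef_rot: [0.001, 0.0, 1.0, 0.001]
wrist_force: [-0.8, 0.0, 5.9]
gripper_width: 0.293
grip_force: 58.6
```

tcp_steps([
  [[0, 0, -0.01], 0],
  [[0, 0, -0.02], 0],
  [[0, 0, -0.02], 0],
  [[0, 0, -0.02], 0],
  [[0, 0, -0.01], 0],
  [[0, 0, 0], 0],
  [[0, 0, 0], 0],
  [[0, 0, 0], 0],
])

```text
clock: 4.43
position: [0.5411, 0.2894, 0.1788]
eef_rot: [-0.001, -0.0, 1.0, -0.001]
wrist_force: [0.0, 0.5, -1.3]
gripper_width: 0.283
grip_force: 59.9
```

```bash
python3 -c "
from h import *
for i in range(5):
  c=capture('side');s=monitor.state();print(s['position'],s['wrist_force'])
for n in ('side','top'):
  c=capture(n)
  for r in regions_of('tester',c)[:4]: print(n,r['score'],r['uv'],r['pixels'].sum())
"
```

```text
[0.54085469 0.28934031 0.17835982] [-0.52744568  1.4267277  -1.71609056]
[0.5408602  0.28933916 0.17828845] [ 0.09719719 -1.00381046 -0.86023243]
[0.54098972 0.2894326  0.17842236] [ 0.693959    0.39577038 -0.55760487]
[0.54115193 0.28953421 0.1786554 ] [ 0.83405977 -0.25039663 -1.06345876]
[0.5413354  0.28960402 0.17894426] [-0.31296576  0.34252901 -1.28744281]
side 0.52 [302.3, 133.9] 101
side 0.47 [265.0, 146.1] 243
side 0.43 [298.5, 125.0] 119
top 0.73 [257.9, 222.6] 348
top 0.54 [177.0, 261.5] 256
top 0.36 [244.2, 136.2] 628
```

tcp_steps([
  [[-0.002, -0.025, 0], 0],
  [[-0.003, -0.04, 0], 0],
  [[-0.003, -0.04, 0], 0],
  [[-0.002, -0.04, 0], 0],
  [[-0.002, -0.025, 0], 0],
  [[0, -0.015, 0], 0],
  [[0, 0, 0], 0],
  [[0, 0, 0], 0],
  [[0, 0, 0], 0],
])

```text
clock: 5.63
position: [0.5541, 0.1054, 0.1804]
eef_rot: [0.0, 0.0, 1.0, 0.0]
wrist_force: [-0.4, 0.3, -1.4]
gripper_width: 0.287
grip_force: 60.0
```

tcp_steps([
  [[0, 0, 0.012], 0],
  [[0, 0, 0.01], 0],
  [[0, 0, 0.003], 0],
  [[0, 0, 0], 0],
  [[0, 0, 0], 0],
  [[0, 0, 0], 0],
])

```text
clock: 6.13
position: [0.5541, 0.1053, 0.1552]
eef_rot: [-0.0, -0.0, 1.0, -0.0]
wrist_force: [0.2, -0.0, -1.0]
gripper_width: 0.285
grip_force: 60.0
```

Run:
```python
from h import *
for i in range(6):
  c=capture('top' if i<3 else 'side');s=monitor.state();print(s['position'].round(4),s['wrist_force'].round(2))
  if i in(2,5):
    im=c['color'].copy()
    for z in(.026+.04,.052):
      p=proj(c,ring(.017,z)+[.5530,.1046,0])
    u,v=proj(c,[.553,.1046,.09])[0].astype(int)
    cv2.imwrite(f'pics/l{i}.png',cv2.resize(c['color'][v-35:v+35,u-45:u+45,::-1],None,fx=6,fy=6,interpolation=cv2.INTER_CUBIC))
a=cv2.imread('pics/l2.png');b=cv2.imread('pics/l5.png');cv2.imwrite('pics/l.png',cv2.resize(np.hstack([a,b]),(800,311)))
```

```text
[0.5543 0.1052 0.1555] [ 0.24  0.55 -2.53]
[0.5544 0.1052 0.1557] [ 0.3   1.11 -1.16]
[0.5545 0.1051 0.1558] [-0.04  0.44 -1.66]
[0.5544 0.105  0.1558] [ 0.2   0.06 -0.8 ]
[0.5544 0.105  0.1558] [-0.05 -0.72 -1.63]
[0.5543 0.1049 0.1557] [ 0.03 -0.27 -2.1 ]
```

View pics/l.png

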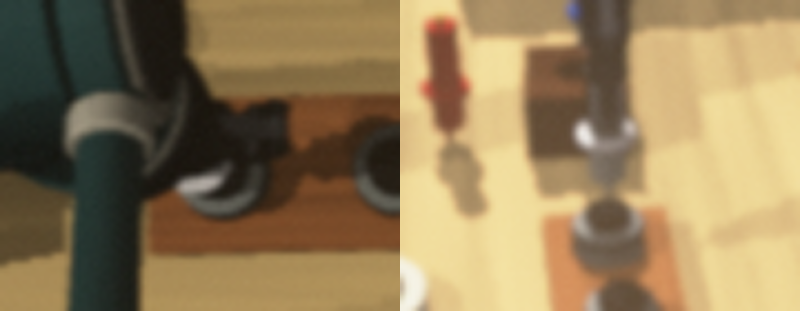

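Side view: the nose (right panel, 605,175) is straight above the left cap (608,215), and the tester is upright. Pressing in small steps.

Create f.py:
```python
from h import *
P=[];F=[]
for i in range(8):
    capture('top');s=monitor.state();P.append(s['position']);F.append(s['wrist_force'])
print('MEAN',round(s['clock'],2),np.mean(P,0).round(5),np.mean(F,0).round(2))
```

```bash
python3 f.py
```

```text
MEAN 6.83 [0.55411 0.10492 0.15543] [ 0.23  0.18 -1.38]
```

tcp_steps([
  [[0, 0, 0.005], 0],
  [[0, 0, 0.004], 0],
  [[0, 0, 0.002], 0],
  [[0, 0, 0.001], 0],
  [[0, 0, 0.001], 0],
  [[0, 0, 0.001], 0],
  [[0, 0, 0.001], 0],
  [[0, 0, 0.001], 0],
  [[0, 0, 0], 0],
  [[0, 0, 0], 0],
], only="force")

```text
wrist_force: [-2.3, -1.3, 1.8]
grip_force: 60.2
```

```bash
python3 f.py
```

```text
MEAN 8.07 [0.55404 0.10495 0.13946] [-1.72 -0.39  2.05]
```

tcp_steps([
  [[0, 0, 0.0008], 0],
  [[0, 0, 0.0008], 0],
  [[0, 0, 0], 0],
  [[0, 0, 0], 0],
], only="force")

```text
wrist_force: [-2.7, 0.0, 3.1]
grip_force: 60.4
```

```bash
python3 f.py
```

```text
MEAN 8.8 [0.5541  0.10496 0.13779] [-2.41 -0.67  3.67]
```

tcp_steps([
  [[0, 0, 0], 0],
  [[0, 0, 0], 0],
  [[0, 0, 0], 0],
  [[0, 0, 0], 0],
  [[0, 0, 0], 0],
  [[0, 0, 0], 0],
], only="force")

```text
wrist_force: [-2.8, -0.7, 4.9]
grip_force: 60.4
```

tcp_steps([
  [[0, 0, -0.005], 0],
  [[0, 0, -0.0126], 0],
  [[0, 0, 0], 0],
  [[-0.0005, -0.02, 0], 0],
  [[-0.0005, -0.03, 0], 0],
  [[-0.0005, -0.03, 0], 0],
  [[0, -0.02, 0], 0],
  [[0, 0, 0], 0],
  [[0, 0, 0], 0],
  [[0, 0, 0], 0],
])

```text
clock: 10.13
position: [0.5558, 0.0053, 0.1554]
eef_rot: [0.0, 0.0, 1.0, 0.0]
wrist_force: [-0.3, 0.8, -1.6]
gripper_width: 0.286
grip_force: 60.0
```

```bash
python3 f.py
```

```text
MEAN 10.53 [0.55561 0.00577 0.15529] [ 0.04 -0.06 -1.71]
```

tcp_steps([
  [[0, 0, 0.005], 0],
  [[0, 0, 0.004], 0],
  [[0, 0, 0.002], 0],
  [[0, 0, 0.001], 0],
  [[0, 0, 0.001], 0],
  [[0, 0, 0.001], 0],
  [[0, 0, 0.001], 0],
  [[0, 0, 0.001], 0],
  [[0, 0, 0], 0],
  [[0, 0, 0], 0],
], only="force")

```text
wrist_force: [-0.8, -0.1, -0.5]
grip_force: 60.0
```

```bash
python3 f.py
```

```text
MEAN 11.77 [0.55556 0.00494 0.1394 ] [-1.07  0.07  0.18]
```

The middle cap gives 1.9 N at the same depth, so it is soft (about 1.75 mm/N with the pin). It needs about 5.5 mm more.

tcp_steps([
  [[0, 0, 0.001], 0],
  [[0, 0, 0.001], 0],
  [[0, 0, 0.001], 0],
  [[0, 0, 0.001], 0],
  [[0, 0, 0.001], 0],
  [[0, 0, 0], 0],
  [[0, 0, 0], 0],
], only="force")

```text
wrist_force: [-0.5, 0.6, 1.7]
grip_force: 60.1
```

```bash
python3 f.py
```

```text
MEAN 12.75 [0.55571 0.00495 0.13446] [-1.1   0.13  2.59]
```

tcp_steps([
  [[0, 0, 0.0012], 0],
  [[0, 0, 0], 0],
  [[0, 0, 0], 0],
  [[0, 0, 0], 0],
  [[0, 0, 0], 0],
  [[0, 0, 0], 0],
  [[0, 0, 0], 0],
  [[0, 0, 0], 0],
], only="force")

```text
wrist_force: [-0.9, 0.1, 3.3]
grip_force: 60.1
```

```bash
python3 f.py
```

```text
MEAN 13.82 [0.55563 0.00495 0.13312] [-0.79  0.    3.35]
```

tcp_steps([
  [[0, 0, -0.01], 0],
  [[0, 0, -0.0122], 0],
  [[0, 0, 0], 0],
  [[-0.0005, -0.02, 0], 0],
  [[-0.0005, -0.03, 0], 0],
  [[-0.0005, -0.03, 0], 0],
  [[0, -0.02, 0], 0],
  [[0, 0, 0], 0],
  [[0, 0, 0], 0],
  [[0, 0, 0], 0],
])

```text
clock: 14.65
position: [0.5568, -0.0947, 0.1551]
eef_rot: [-0.0, 0.0, 1.0, 0.0]
wrist_force: [-0.2, -0.3, -1.7]
gripper_width: 0.291
grip_force: 60.1
```

```bash
python3 f.py
```

```text
MEAN 15.05 [ 0.557   -0.09424  0.15521] [-0.12 -0.04 -1.57]
```

tcp_steps([
  [[0, 0, 0.005], 0],
  [[0, 0, 0.004], 0],
  [[0, 0, 0.002], 0],
  [[0, 0, 0.001], 0],
  [[0, 0, 0.001], 0],
  [[0, 0, 0.001], 0],
  [[0, 0, 0.001], 0],
  [[0, 0, 0.001], 0],
  [[0, 0, 0], 0],
  [[0, 0, 0], 0],
], only="force")

```text
wrist_force: [-1.1, 1.0, 1.0]
grip_force: 60.1
```

```bash
python3 f.py
```

```text
MEAN 16.28 [ 0.55708 -0.09504  0.13943] [-1.9   0.47  1.47]
```

tcp_steps([
  [[0, 0, 0.001], 0],
  [[0, 0, 0.001], 0],
  [[0, 0, 0], 0],
  [[0, 0, 0], 0],
  [[0, 0, 0], 0],
  [[0, 0, 0], 0],
], only="force")

```text
wrist_force: [-1.9, 0.8, 3.0]
grip_force: 60.2
```

```bash
python3 f.py
```

```text
MEAN 17.18 [ 0.55713 -0.09505  0.13736] [-1.95  0.86  3.5 ]
```

tcp_steps([
  [[0, 0, 0], 0],
  [[0, 0, 0], 0],
  [[0, 0, 0], 0],
], only="wrist")

```text
wrist_force: [-1.6, 0.5, 3.5]
```

All three are pressed; the give is clearly largest in the middle. Returning the tester.

tcp_steps([
  [[0, 0, -0.01], 0],
  [[0, 0, -0.02], 0],
  [[0, 0, -0.013], 0],
  [[0, 0, 0], 0],
  [[0.001, 0.025, 0], 0],
  [[0.002, 0.04, 0], 0],
  [[0.002, 0.04, 0], 0],
  [[0.002, 0.04, 0], 0],
  [[0.002, 0.04, 0], 0],
  [[0.002, 0.04, 0], 0],
], only="pos")

```text
position: [0.5456, 0.1316, 0.1798]
```

tcp_steps([
  [[0.002, 0.04, 0], 0],
  [[0.002, 0.04, 0], 0],
  [[0, 0.04, 0], 0],
  [[0, 0.025, 0], 0],
  [[0, 0.015, 0], 0],
  [[0, 0, 0], 0],
  [[0, 0, 0], 0],
  [[0, 0, 0], 0],
  [[0, 0, 0], 0],
  [[0, 0, 0], 0],
])

```text
clock: 19.1
position: [0.5422, 0.2884, 0.1802]
eef_rot: [-0.0, 0.001, 1.0, -0.0]
wrist_force: [-0.2, 0.1, -1.3]
gripper_width: 0.285
grip_force: 60.0
```

```bash
python3 f.py
```

Run:
```python
from h import *
c=capture('side');cv2.imwrite('pics/r.png',cv2.resize(c['color'][90:180,240:350,::-1],None,fx=6,fy=6,interpolation=cv2.INTER_CUBIC))
```

```text
MEAN 19.5 [0.54218 0.28925 0.18037] [ 0.14  0.22 -1.56]
```

View pics/r.png

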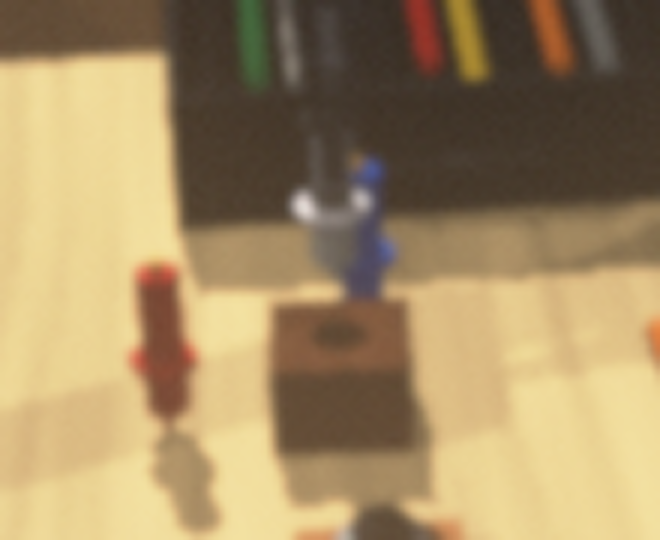

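Side view: nose bottom (333,265) hangs over the hole (340,335), consistent with the camera's lean. Lowering with force checks.

tcp_steps([
  [[0, -0.0, 0.015], 0],
  [[0, 0, 0.015], 0],
  [[0, 0, 0.01], 0],
  [[0, 0, 0.01], 0],
  [[0, 0, 0], 0],
  [[0, 0, 0], 0],
], only="pos|wrist")

```text
position: [0.5417, 0.2899, 0.1296]
wrist_force: [0.0, 0.2, -0.4]
```

```bash
python3 f.py
```

```text
MEAN 20.45 [0.54238 0.2901  0.13099] [-0.18 -0.02 -1.69]
```

Free in the hole; 28 mm to go.

tcp_steps([
  [[0, 0, 0.01], 0],
  [[0, 0, 0.008], 0],
  [[0, 0, 0.004], 0],
  [[0, 0, 0.002], 0],
  [[0, 0, 0.002], 0],
  [[0, 0, 0], 0],
  [[0, 0, 0], 0],
], only="pos|wrist")

```text
position: [0.5418, 0.2898, 0.104]
wrist_force: [-0.4, -0.1, -0.6]
```

```bash
python3 f.py
```

```text
MEAN 21.43 [0.54208 0.28995 0.10446] [-0.05  0.19 -1.38]
```

tcp_steps([
  [[0, 0, 0.001], 0],
  [[0, 0, 0.001], 0],
  [[0, 0, 0], 0],
  [[0, 0, 0], 0],
], only="pos|wrist")

```text
position: [0.5418, 0.2899, 0.1021]
wrist_force: [-0.2, 0.3, -1.6]
```

```bash
python3 f.py
```

```text
MEAN 22.17 [0.54201 0.28997 0.10228] [-0.11 -0.13 -1.24]
```

tcp_steps([
  [[0, 0, 0.001], 0],
  [[0, 0, 0], 0],
  [[0, 0, 0], 0],
], only="pos|wrist")

```text
position: [0.5422, 0.2901, 0.1018]
wrist_force: [-1.0, 0.4, 2.4]
```

```bash
python3 f.py
```

```text
MEAN 22.82 [0.5422  0.29009 0.10183] [-1.57 -0.58  4.27]
```

tcp_steps([
  [[0, 0, 0.001], 0],
  [[0, 0, 0], 0],
  [[0, 0, 0], 0],
], only="pos|wrist")

```text
position: [0.5422, 0.2901, 0.1018]
wrist_force: [-4.8, -0.8, 10.9]
```

```bash
python3 f.py
```

```text
MEAN 23.47 [0.54223 0.29012 0.10176] [-3.9  -1.33 10.1 ]
```

tcp_steps([
  [[0, 0, -0.001], 0],
  [[0, 0, 0], 0],
  [[0, 0, 0], 0],
  [[0, 0, 0], 0],
  [[0, 0, 0], 0],
  [[0, 0, 0], 0],
  [[0, 0, 0], 0],
  [[0, 0, 0], 0],
], jaw=1.0)

```text
clock: 24.13
position: [0.542, 0.2899, 0.1011]
eef_rot: [-0.0, -0.0, 1.0, -0.0]
wrist_force: [-1.0, -0.4, 0.4]
gripper_width: 0.995
grip_force: 0.0
```

tcp_steps([
  [[0, 0, -0.02], 0],
  [[0, 0, -0.03], 0],
  [[0, 0, -0.03], 0],
  [[0, 0, -0.02], 0],
  [[0, 0, 0], 0],
  [[-0.001, -0.025, 0], 0],
  [[-0.002, -0.04, 0], 0],
  [[-0.002, -0.04, 0], 0],
  [[-0.002, -0.04, 0], 0],
  [[-0.002, -0.04, 0], 0],
], only="pos")

```text
position: [0.5503, 0.1034, 0.2005]
```

tcp_steps([
  [[-0.002, -0.04, 0], 0],
  [[-0.002, -0.035, 0], 0],
  [[-0.001, -0.025, 0], 0],
  [[0, 0, 0], 0],
  [[0, 0, 0], 0],
  [[0, 0, 0], 0],
  [[0, 0, 0], 0],
])

```text
clock: 25.55
position: [0.5558, 0.006, 0.2009]
eef_rot: [-0.0, -0.001, 1.0, 0.0]
wrist_force: [0.4, 0.0, 0.3]
gripper_width: 1.005
grip_force: 0.0
```

```bash
python3 f.py
```

Run:
```python
from h import *
a=capture('side')['color'][:,:,::-1];b=capture('top')['color'][:,:,::-1]
f=lambda i:cv2.resize(i,None,fx=4,fy=4)
cv2.imwrite('pics/s.png',np.hstack([f(a[90:220,250:345]),f(b[160:290,130:225])]))
```

```text
MEAN 25.95 [0.55602 0.00591 0.20118] [-0.15  0.03  0.1 ]
```

View pics/s.png

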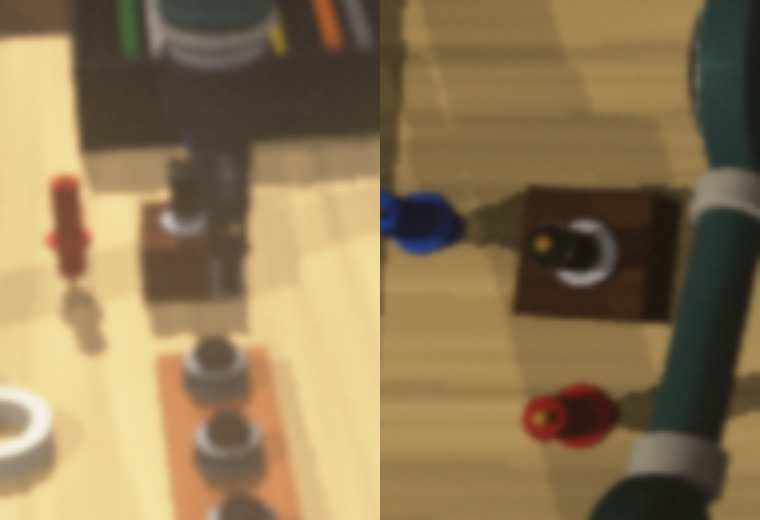

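The tester stands upright with its collar on the holder (top crop 585,255), and the pucks are in their nests. Going down on the middle puck.

tcp_steps([
  [[0, -0.001, 0.03], 0],
  [[0, 0, 0.04], 0],
  [[0, 0, 0.035], 0],
  [[0, 0, 0.025], 0],
  [[0, 0, 0.015], 0],
  [[0, 0, 0.007], 0],
  [[0, 0, 0], 0],
  [[0, 0, 0], 0],
], only="pos|wrist")

```text
position: [0.5565, 0.0039, 0.0497]
wrist_force: [-0.3, -0.6, 0.0]
```

```bash
python3 f.py
```

```text
MEAN 27.12 [0.55728 0.00392 0.05074] [0.2  0.14 0.22]
```

tcp_steps([
  [[0, 0, 0], 0],
  [[0, 0, 0], 0],
  [[0, 0, 0], 0],
  [[0, 0, 0], 0],
  [[0, 0, 0], 0],
  [[0, 0, 0], 0],
  [[0, 0, 0], 0],
  [[0, 0, 0], 0],
], jaw=0.0, clamp_n=50)

```text
clock: 27.78
position: [0.5564, 0.004, 0.0499]
eef_rot: [0.0, -0.0, 1.0, 0.0]
wrist_force: [-1.1, 1.1, 5.4]
gripper_width: 0.559
grip_force: 51.8
```

```bash
python3 f.py
```

```text
MEAN 28.18 [0.55636 0.00406 0.0499 ] [-1.24  0.55  5.33]
```

tcp_steps([
  [[0, 0, -0.01], 0],
  [[0, 0, -0.02], 0],
  [[0, 0, -0.03], 0],
  [[0, 0, -0.03], 0],
  [[0, 0, -0.02], 0],
  [[0, 0, 0], 0],
  [[0, 0, 0], 0],
  [[0, 0, 0], 0],
], only="pos|wid")

```text
position: [0.5549, 0.004, 0.158]
gripper_width: 0.562
```

```bash
python3 f.py
```

Run:
```python
from h import *
for n in('top','side'):
    c=capture(n)
    for t,P in(('can_a',np.r_[ring(.032,0),ring(.032,.15),ring(.015,.195)]),('tray',box(.15,.15,0,.035))):
        for r in regions_of(t,c)[:5]:
            m=mc(r); print(n,t,round(r['score'],2),least_squares(lambda x:cent(c,P+[*x,0])-m,back(c,m,.05)[:2]).x.round(3))
```

```text
MEAN 29.25 [0.5549  0.00398 0.15755] [-0.09 -0.07 -1.97]
top can_a 0.85 [ 0.7   -0.409]
top can_a 0.63 [ 0.581 -0.507]
top can_a 0.63 [ 0.532 -0.018]
top tray 0.71 [ 0.529 -0.318]
side can_a 0.7 [ 0.58  -0.506]
side can_a 0.62 [ 0.699 -0.408]
side can_a 0.56 [0.535 0.244]
side can_a 0.34 [ 0.518 -0.386]
side tray 0.97 [ 0.52 -0.35]
```

tcp_steps([
  [[0.002, -0.022, 0], 0],
  [[0.003, -0.035, 0], 0],
  [[0.004, -0.04, 0], 0],
  [[0.004, -0.04, 0], 0],
  [[0.004, -0.04, 0], 0],
  [[0.004, -0.04, 0], 0],
  [[0.004, -0.04, 0], 0],
  [[0.003, -0.035, 0], 0],
  [[0.001, -0.02, 0], 0],
  [[0, -0.01, 0], 0],
], only="pos")

```text
position: [0.5267, -0.3214, 0.1595]
```

tcp_steps([
  [[0, 0, 0], 0],
  [[0, 0, 0], 0],
  [[0, 0, 0], 0],
  [[0, 0, 0], 0],
], only="pos")

```text
position: [0.5273, -0.3163, 0.1591]
```

```bash
python3 f.py
```

Run:
```python
from h import *
a=capture('side')['color'][:,:,::-1];b=capture('top')['color'][:,:,::-1]
f=lambda i:cv2.resize(i,None,fx=3,fy=3)
cv2.imwrite('pics/t.png',np.hstack([f(a[190:350,220:350]),f(b[150:310,345:475])]))
```

```text
MEAN 31.12 [ 0.52735 -0.31708  0.15933] [-0.37 -0.16 -1.79]
```

View pics/t.png

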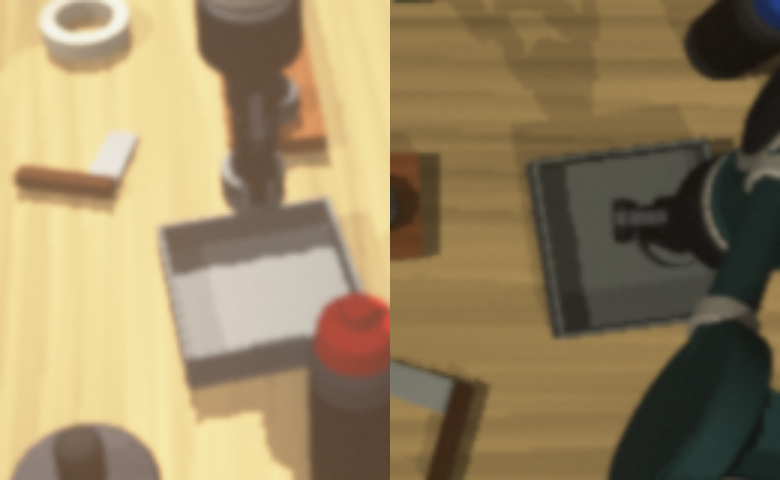

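The puck hangs over the tray (side crop 252,190; tray 262,290), and the can beside it is clear. Lowering.

tcp_steps([
  [[0, 0, 0.025], 0],
  [[0, 0, 0.035], 0],
  [[0, 0, 0.025], 0],
  [[0, 0, 0.015], 0],
  [[0, 0, 0.008], 0],
  [[0, 0, 0.003], 0],
  [[0, 0, 0], 0],
  [[0, 0, 0], 0],
], only="pos|wrist")

```text
position: [0.5281, -0.3187, 0.0496]
wrist_force: [0.5, -0.9, -1.4]
```

```bash
python3 f.py
```

tcp_steps([
  [[0, 0, 0.001], 0],
  [[0, 0, 0.001], 0],
  [[0, 0, 0.001], 0],
  [[0, 0, 0], 0],
  [[0, 0, 0], 0],
], only="pos|wrist")

```text
position: [0.527, -0.3179, 0.0451]
wrist_force: [-0.0, -0.4, -1.6]Traceback (most recent call last):
```

```bash
python3 f.py
```

```text
  File "f.py", line 4, in <module>
    capture('top');s=monitor.state();P.append(s['position']);F.append(s['wrist_force'])
    ~~~~~~~^^^^^^^
ValueError: 200 camera calls are used up
Traceback (most recent call last):
  File "f.py", line 4, in <module>
    capture('top');s=monitor.state();P.append(s['position']);F.append(s['wrist_force'])
    ~~~~~~~^^^^^^^
ValueError: 200 camera calls are used up
```

My averaging reads used up the camera calls, so I'll finish by force readings.

tcp_steps([
  [[0, 0, 0.001], 0],
  [[0, 0, 0], 0],
  [[0, 0, 0], 0],
], only="pos|wrist")

```text
position: [0.527, -0.318, 0.0441]
wrist_force: [-0.1, 0.0, -1.6]
```

tcp_steps([
  [[0, 0, 0.001], 0],
  [[0, 0, 0], 0],
  [[0, 0, 0], 0],
], only="pos|wrist")

```text
position: [0.5271, -0.318, 0.0432]
wrist_force: [-0.3, -0.3, -1.3]
```

tcp_steps([
  [[0, 0, 0.001], 0],
  [[0, 0, 0], 0],
  [[0, 0, 0], 0],
], only="pos|wrist")

```text
position: [0.5272, -0.3181, 0.0429]
wrist_force: [-2.0, 1.9, 3.2]
```

Contact with the tray floor came at the expected height (0.043). Releasing and rising.

tcp_steps([
  [[0, 0, 0], 0],
  [[0, 0, 0], 0],
  [[0, 0, 0], 0],
  [[0, 0, 0], 0],
  [[0, 0, 0], 0],
  [[0, 0, 0], 0],
  [[0, 0, 0], 0],
], jaw=1.0, only="wid|wrist")

```text
wrist_force: [-0.5, 0.7, 0.0]
gripper_width: 0.999
```

tcp_steps([
  [[0, 0, -0.01], 0],
  [[0, 0, -0.03], 0],
  [[0, 0, -0.04], 0],
  [[0, 0, -0.04], 0],
  [[0, 0, -0.04], 0],
  [[0, 0, -0.02], 0],
  [[0, 0, 0], 0],
  [[0, 0, 0], 0],
  [[0, 0, 0], 0],
  [[0, 0, 0], 0],
])

```text
clock: 34.72
position: [0.526, -0.3173, 0.2202]
eef_rot: [-0.002, -0.0, 1.0, 0.001]
wrist_force: [0.6, 0.3, -0.8]
gripper_width: 1.0
grip_force: 0.0
```

tcp_steps([
  [[0, 0, 0], 0],
  [[0, 0, 0], 0],
  [[0, 0, 0], 0],
], only="wrist|pos")

```text
position: [0.5266, -0.3177, 0.2209]
wrist_force: [-0.4, -0.3, -0.3]
```

```bash
python3 -c "
from workcell import env
print(env.close_job())"
```

```text
the job is handed in; nothing more can be done
None
```

The job is handed in, with no verdict shown: all three caps were pressed at about 5 N, the tester is back in its holder, and the middle support (clearly the most give) was set down in the scrap tray, that last step checked by force and position only because the camera calls had run out.

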